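Set the painting turntable to its long scale line

TASK

Turn the model painting turntable, gently pushing its upright posts sideways with your fingertips and never pinching one, until the index line on the disc lines up with the one long line (the line with a round dot at its outer end) on the ring around it. Do not touch the model plane on it, whose paint is wet, and leave the jars, the tin and the tape roll around it where they stand. Finish with the turntable at rest on the line and your hand clear.

Things in the scene. Friction and masses are not known exactly. Their poses are not given: they have to be found in the camera images.
- turntable: black plastic disc, 190 mm across and 9 mm thick, that turns about its vertical axis either way without end. Origin on the axis at the disc's underside (25 mm above the table; the top face is at 34 mm); x axis towards the index line, z up. It stays where it is left: about 2 N sideways at a post turns it, and it stops within a few mm when no longer pushed. A post hit faster than 0.2 m/s gets a rough knock
- hub (a point): centre of the disc's top face, on the turning axis, 34 mm above the table. The disc stands on a round fixed grey base 246 mm across and carries four posts and, in the middle, the model. A finger that follows the post's circle, 80 mm about this point, and turns with it keeps square to the post; pushed far round without turning, it can slip and jam
- index (a point): outer end of the index line, the only line on the disc: a white line 3 mm wide and 30 mm long that runs radially to the disc's rim. The point lies 96 mm from the axis, at the height of the disc's top
- target (a point): inner end of the long line on the fixed aluminium ring around the disc: black, 3 mm wide, 21 mm long, radial, with a round dot 9 mm across at its outer end; the 23 other lines on the ring are thin and only 7 mm long, every 15 degrees. The point lies 96 mm from the axis, on the ring's top, 24 mm above the table, so it lies straight below index when the two lines meet exactly. The ring (242 mm across) does not turn
- post0 (a point): top of a round upright aluminium post, 14 mm thick, 39 mm tall, standing on the disc 80 mm from its axis, at 45 degrees anticlockwise (seen from above) from the index line. The point is on the post's axis, 73 mm above the table
- post1 (a point): top of a round upright aluminium post, 14 mm thick, 39 mm tall, standing on the disc 80 mm from its axis, at 135 degrees anticlockwise (seen from above) from the index line. The point is on the post's axis, 73 mm above the table
- post2 (a point): top of a round upright aluminium post, 14 mm thick, 39 mm tall, standing on the disc 80 mm from its axis, at 225 degrees anticlockwise (seen from above) from the index line. The point is on the post's axis, 73 mm above the table
- post3 (a point): top of a round upright aluminium post, 14 mm thick, 39 mm tall, standing on the disc 80 mm from its axis, at 315 degrees anticlockwise (seen from above) from the index line. The point is on the post's axis, 73 mm above the table
- model (a point): yellow model plane, 82 mm span and 64 mm long, fixed on a short stub in the middle of the disc and turning with it; it keeps within 45 mm of the axis and its highest point is 75 mm above the table. The point is the middle of the fuselage, on the turning axis, 60 mm above the table. Wet paint: not to be touched
- jar_a: loose glass paint jar with a black cap, 34 mm across, 45 mm tall, on the robot's left of the turntable; origin under its centre. Leave alone
- jar_b: the same kind of jar, on the right of the turntable. Leave alone
- tape_roll: loose roll of blue masking tape lying flat, 84 mm across, 24 mm tall, beyond the turntable to the right; origin under its centre. Leave alone
- tin: loose paint tin, 54 mm across, 60 mm tall, beyond the turntable to the left; origin under its centre. Leave alone

How it is judged:
By the outcome, as a careful person would: the job done as asked, in the order asked, and still so for the second after the job is handed in, with the robot touching nothing.
It also fails if it takes over 64 s, if anything falls off the work surface, if the arm or the gripper's body presses on something with over 40 N, if the wrist force passes 120 N, or if a joint passes its speed limit or range.

ROBOT

A 7-joint arm with a two-finger parallel gripper is mounted at the origin on the work surface. World frame = base frame: x ahead of the robot, y to its left, z up, the work surface at z = 0. Lengths are in m, angles in rad, forces in N, time in s.
With the tool pointing down it reaches from about 0.425 to 0.8 m from the base axis. Payload 8.3 kg.
Tool frame: the origin (TCP) lies at the very end of the fingers, on their centre line; the grasp point (between the pads) lies 19 mm behind it; z points along the fingers, y is the line along which they close (so a half turn about z gives the same grasp; the last joint's range is limited). The gripper opens to 85 mm and grips with 20 to 120 N. Pads are 22 mm wide; open, the fingers measure 114 mm over their backs; the gripper's body (76 mm by 85 mm) begins 54 mm behind the grasp point. The pads swing forward as they close: fully open they stand 13 mm farther back than shut.
Start: joints at [1.278, 0.383, 0.016, 1.37, -0.006, 1.388, -0.046], TCP at [0.142, -0.609, 0.231] pointing down, gripper open.
Joint ranges: [-2.95, 2.95], [-0.25, 2.06], [-1.52, 1.56], [0.18, 2.33], [-1.44, 4.58], [0.02, 2.06], [-3.01, 3.01]. Speed limits (rad/s): [2.39, 2.39, 3.01, 3.01, 3.14, 3.14, 3.14].

INTERFACE

Orientations are given as a unit quaternion [x, y, z, w].
In Python, from cell import env gives the robot as it stands. Calls block until the motion is done:
- env.goto(position, orientation): joint-space move of the TCP to a pose.
- env.servo_line(position, rotation=None, speed=0.15, contact_N=None): straight line of the TCP; rotation=None keeps the orientation; speed is the mean speed in m/s. With contact_N (N) it stops when the force on the tool has changed by that much, and returns True; else False.
- env.movej(angles): joint-space move.
- env.set_gripper(opening): finger opening in m; the grip force is fixed at half the most; returns when the fingers have stopped.
- env.sleep(seconds).
- env.inverse_kinematics(position, orientation): joint angles nearest the present ones, or None.
- env.grab_frame(name): name is "scene" or "side" or "wrist"; returns a dict with "color" (420x560x3 uint8, red, green, blue), "fx", "fy", "cx", "cy" (pixels), "R" (3x3) and "t" (3): a world point X has camera coordinates R X + t; the wrist camera has in their place "hand_eye" (4x4, takes a point from camera to tool coordinates, whose origin is the TCP and whose axes are the flange's). Camera axes: x right, y down, z forward; pixel columns grow to the right and rows downward; lengths in m; the calibration is good to about 2 mm. The wrist camera is an equidistant fisheye: a pixel r from the principal point sees the ray r / f radians off the axis. A picture is of the moment at which its call begins: read the wrist's pose just before it. There is no depth.
A pose or a line that the arm cannot do raises env.PlanningError and nothing moves.
- env.close_job(): hands the job in; it is judged then, once.
Readings, each from a call of its own:
- env.current_time_s(): time.
- env.current_q(): joint angles.
- env.current_qd(): joint speeds.
- env.current_joint_efforts(): joint torques, N m.
- env.current_tool_pos(): TCP position.
- env.current_tcp_rot(): TCP orientation.
- env.current_wrist_force(): force on the tool from outside, world axes, zero at the start.
- env.current_ft_torque(): the same for the moment, N m.
- env.current_width(): finger opening in m.
- env.current_grip_force(): force on a finger pad.
Only numpy, scipy, OpenCV 4.12 (cv2) and the standard library are available. Lean on these libraries where they do the work, as an engineer would, in place of code of your own. Each camera call takes 0.05 s, during which the arm holds its last target. There are 200 camera calls.

## Working session

There is one attempt and no reset: what is moved stays moved. The work goes in short steps, each a Python script; the robot and the scene stay as the last script left them, time stands still between calls to the robot, and variables do not carry over. Pictures are saved under pics/ and viewed, at most 10 in all, crops included, and the job is handed in when it is done.

```bash
mkdir -p pics; ls; python3 - <<'E'
from cell import env
import cv2,numpy as np
for n in ["scene","side"]:
    f=env.grab_frame(n); cv2.imwrite(f"pics/{n}0.png",f["color"][:,:,::-1]); 
    R=np.array(f["R"]);t=np.array(f["t"]);print(n,f["fx"],f["cx"],f["cy"],"cam",-R.T@t,R[2])
f=env.grab_frame("wrist");print(f["hand_eye"],f["fx"],f["cx"],f["cy"])
print(env.current_time_s(),env.current_tcp_rot(),env.current_tool_pos(),env.current_width())
E
```

```text
pics
scene 393.8918130947778 271.41104662890444 211.73682092199658 cam [ 1.06764254 -0.20088034  0.70833285] [-0.58343991  0.22954037 -0.7790437 ]
side 537.9702660184572 271.66036927319885 209.65089632479365 cam [0.26789584 0.59056914 0.9377117 ] [ 0.30075662 -0.53271571 -0.79104957]
[[-5.55806755e-04 -9.61531608e-01 -2.74693751e-01  6.95014749e-02]
 [ 9.99999830e-01 -4.86125067e-04 -3.21747557e-04 -2.75111456e-04]
 [ 1.75834928e-04 -2.74693883e-01  9.61531715e-01 -1.41824109e-01]
 [ 0.00000000e+00  0.00000000e+00  0.00000000e+00  1.00000000e+00]] 325.19226210127806 281.57440444756224 212.43457299375058
0.15 [ 9.93400453e-01  1.14695093e-01 -9.16241325e-05 -7.53573513e-04] [ 0.14231253 -0.60819096  0.23051339] 0.08566102786398949
```

View pics/scene0.png

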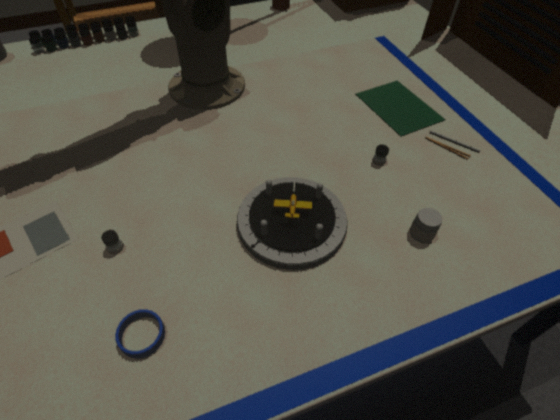

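View pics/side0.png

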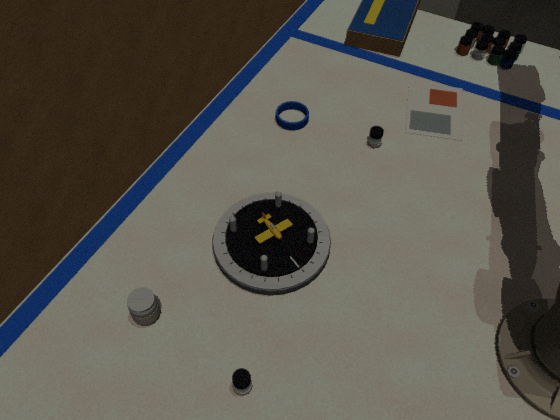

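Scene view: the turntable is centred near (292,218), the index line points up at (294,187), and the dotted long line is at about (255,244). Side view: the disc is at (271,238) and the index line at (294,262). Next I'll compute positions.

```bash
cat > h.py <<'E'
from cell import env
import cv2,numpy as np
from scipy.optimize import least_squares
from scipy.spatial.transform import Rotation as Ro
def cast(f,uv,z):
    uv=np.atleast_2d(np.asarray(uv,float));R=np.array(f["R"]);t=np.array(f["t"]);c=-R.T@t
    d=np.c_[(uv[:,0]-f["cx"])/f["fx"],(uv[:,1]-f["cy"])/f["fy"],np.ones(len(uv))]@R
    return c+d*((z-c[2])/d[:,2])[:,None]
def circle(p):
    r=least_squares(lambda a:np.hypot(p[:,0]-a[0],p[:,1]-a[1])-a[2],[*p[:,:2].mean(0),.1],loss="soft_l1",f_scale=.002)
    return r.x
def polar(f,c,z,r0=.13,n=1040,m=130):
    """top-down polar map of grey values at height z: rows=angle, cols=radius mm"""
    a=np.radians(np.arange(0,360,.25));r=np.arange(m)/1000
    X=np.stack([c[0]+np.outer(np.cos(a),r),c[1]+np.outer(np.sin(a),r),np.full((len(a),m),z)],-1)@np.array(f["R"]).T+np.array(f["t"])
    g=cv2.cvtColor(f["color"],cv2.COLOR_RGB2GRAY)
    return cv2.remap(g,(f["cx"]+f["fx"]*X[...,0]/X[...,2]).astype(np.float32),(f["cy"]+f["fy"]*X[...,1]/X[...,2]).astype(np.float32),cv2.INTER_LINEAR).astype(float)
def down(yaw): # tool z down, tool x axis at heading yaw
    return (Ro.from_euler("z",yaw)*Ro.from_euler("x",np.pi)).as_quat()
E
python3 - <<'E'
from h import *
S={"scene":(292,218),"side":(271,238)}
for n,s in S.items():
    f=env.grab_frame(n);g=cv2.cvtColor(f["color"],cv2.COLOR_RGB2GRAY)
    m=cv2.medianBlur((g<50).astype(np.uint8),3)
    k,l=cv2.connectedComponents(m)
    ids=np.bincount(l[s[1]-30:s[1]+30,s[0]-30:s[0]+30].ravel());ids[0]=0
    mm=(l==ids.argmax()).astype(np.uint8)
    h=cv2.convexHull(max(cv2.findContours(mm,0,2)[0],key=cv2.contourArea))[:,0]
    c=circle(cast(f,h,.034));print(n,"disc",c,len(h))
    P=polar(f,c,.034)
    b=P[:,82:92].mean(1);i=np.argsort(-b)[:8];print("index",i/4,b[i])
    P=polar(f,c,.024);b=P[:,106:118].mean(1);i=np.argsort(b)[:14];print("target",i/4,b[i].round())
    crop=f["color"][s[1]-75:s[1]+75,s[0]-95:s[0]+95,::-1];cv2.imwrite(f"pics/{n}1.png",cv2.resize(crop,None,fx=4,fy=4,interpolation=2))
    for nm,z in (("jarA",.045),("x",0)):pass
f=env.grab_frame("scene")
for nm,uv,z in (("jarL",(382,150),.045),("jarR",(111,238),.045),("tin",(428,217),.06),("tape",(140,332),.024)): print(nm,cast(f,uv,z))
E
```

```text
scene disc [0.5860432  0.03609511 0.09549311] 36
index [153.25 153.5  153.   153.75 154.   152.75 154.25 152.5 ] [79.7 77.8 76.  74.9 72.  70.8 68.8 65.8]
target [120.   120.25 119.75 120.5  119.5  119.25 290.75 120.75 187.25 187.
 291.   119.   187.5  186.75] [40. 40. 40. 40. 40. 41. 41. 41. 41. 42. 42. 42. 42. 42.]
side disc [0.58006769 0.04087351 0.09551257] 40
index [155.25 155.   155.5  154.75 219.5  219.75 219.25 219.  ] [96.9 96.5 93.  92.9 88.  87.8 87.7 87.4]
target [289.25 289.   293.75 289.5  293.5  288.75 294.   294.25 293.25 294.5
 289.75 288.5  293.   294.75] [54. 54. 56. 56. 56. 56. 57. 58. 58. 58. 58. 59. 60. 60.]
jarL [[0.48666892 0.321243   0.045     ]]
jarR [[ 0.51678001 -0.33700787  0.045     ]]
tin [[0.71342765 0.29080274 0.06      ]]
tape [[ 0.72771182 -0.31858992  0.024     ]]
```

View pics/scene1.png

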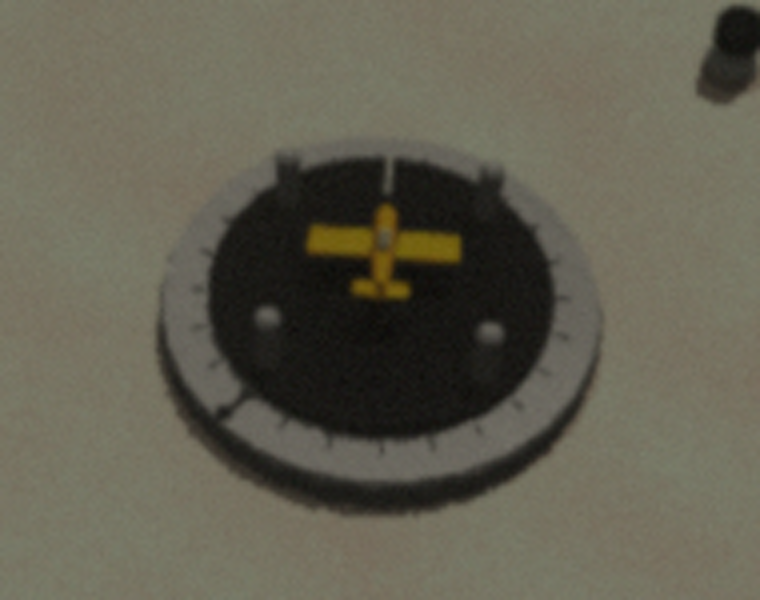

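The crop shows the index line at the top (388,175) and the long dotted line at crop (222–250, 412–393). The other marks are short ticks. I'll move the hand over it for a close look and check reach along the pushing arc.

```bash
cat >> h.py <<'E'
def wcast(f,pos,q,uv,z):
    uv=np.atleast_2d(np.asarray(uv,float));H=np.array(f["hand_eye"])
    d=uv-[f["cx"],f["cy"]];r=np.hypot(*d.T)+1e-9;th=r/f["fx"]
    v=np.c_[d/r[:,None]*np.sin(th)[:,None],np.cos(th)]
    R=Ro.from_quat(q).as_matrix();w=v@H[:3,:3].T@R.T;c=R@H[:3,3]+pos
    return c+w*((z-c[2])/w[:,2])[:,None]
def wproj(f,pos,q,X):
    H=np.array(f["hand_eye"]);R=Ro.from_quat(q).as_matrix()
    v=((X-pos)@R-H[:3,3])@H[:3,:3];s=np.hypot(v[...,0],v[...,1])
    k=np.arctan2(s,v[...,2])*f["fx"]/(s+1e-12)
    return f["cx"]+k*v[...,0],f["cy"]+k*v[...,1]
def look(name):
    pos=np.array(env.current_tool_pos());q=np.array(env.current_tcp_rot());f=env.grab_frame("wrist")
    cv2.imwrite(f"pics/{name}.png",f["color"][:,:,::-1]);return f,pos,q
def wpolar(f,pos,q,c,z,m=130):
    a=np.radians(np.arange(0,360,.25));r=np.arange(m)/1000
    X=np.stack([c[0]+np.outer(np.cos(a),r),c[1]+np.outer(np.sin(a),r),np.full((len(a),m),z)],-1)
    u,v=wproj(f,pos,q,X);g=cv2.cvtColor(f["color"],cv2.COLOR_RGB2GRAY)
    return cv2.remap(g,u.astype(np.float32),v.astype(np.float32),cv2.INTER_LINEAR).astype(float)
E
python3 - <<'E'
from h import *
f=env.grab_frame("scene")
p=cast(f,(255.7,243.7),.024)[0];print("target bearing",np.degrees(np.arctan2(p[1]-.0361,p[0]-.586))%360,np.hypot(p[1]-.0361,p[0]-.586))
hub=np.array([.583,.0385])
for yaw in np.radians([0,45,-45,90,-90,180]):
    d=np.array([np.cos(yaw),np.sin(yaw)])
    P=[*(hub-.06*d),.22]
    try: env.goto(P,down(yaw));print("look yaw",yaw);break
    except env.PlanningError as e: print(e)
env.set_gripper(0.0);look("w0");print(env.current_time_s(),env.current_q(),env.current_width())
for base in (19.5,109.5,199.5,289.5):
  for off in (0,90,180,270):
    o=[]
    for s in range(-15,151,15):
        b=np.radians(base+s);e=np.array([np.cos(b),np.sin(b)]);t=np.array([-e[1],e[0]])
        q=env.inverse_kinematics([*(hub+.08*e-.02*t),.046],down(b+np.radians(off)))
        o.append("--" if q is None else "%.1f"%q[6])
    print(base,off,*o)
E
```

```text
target bearing 291.00691067831394 0.1040827477493821
look yaw 0.0
3.8167 [ 0.59323892  0.27386482 -0.86790461  1.63346906  0.21391857  1.33381779
 -1.87764995] 0.00021150104846008084
19.5 0 -1.9 -1.7 -1.5 -1.3 -1.1 -0.9 -0.6 -0.4 -0.2 0.1 0.3 0.6
19.5 90 -0.5 -0.2 -0.0 0.2 0.4 0.6 0.8 1.0 1.3 1.6 1.9 -3.0
19.5 180 1.0 1.2 1.4 1.7 1.9 -3.0 -3.0 -3.0 -2.8 -2.8 -2.5 -2.3
19.5 270 -2.9 -2.9 -3.0 -2.8 -2.6 -2.3 -2.1 -1.9 -1.6 -1.3 -1.1 -0.8
109.5 0 -0.6 -0.4 -0.2 0.1 0.3 0.6 0.9 1.2 1.5 1.8 -2.9 -2.9
109.5 90 0.8 1.0 1.3 1.6 1.9 -3.0 -3.0 -2.9 -2.9 -2.6 -2.3 -2.0
109.5 180 -3.0 -3.0 -2.8 -2.8 -2.5 -2.3 -2.0 -1.7 -1.4 -1.1 -0.8 -0.6
109.5 270 -2.1 -1.9 -1.6 -1.3 -1.1 -0.8 -0.5 -0.2 0.0 0.3 0.6 0.8
199.5 0 0.9 1.2 1.5 1.8 -2.9 -2.9 -2.9 -3.0 -2.8 -2.6 -2.3 -2.1
199.5 90 -3.0 -2.9 -2.9 -2.6 -2.3 -2.0 -1.8 -1.6 -1.3 -1.1 -0.9 -0.7
199.5 180 -2.0 -1.7 -1.4 -1.1 -0.8 -0.6 -0.3 -0.1 0.1 0.3 0.6 0.8
199.5 270 -0.5 -0.2 0.0 0.3 0.6 0.8 1.1 1.3 1.6 1.8 -2.9 -2.9
289.5 0 -2.9 -3.0 -2.8 -2.6 -2.3 -2.1 -1.9 -1.7 -1.5 -1.3 -1.1 -0.9
289.5 90 -1.8 -1.6 -1.3 -1.1 -0.9 -0.7 -0.5 -0.2 -0.0 0.2 0.4 0.6
289.5 180 -0.3 -0.1 0.1 0.3 0.6 0.8 1.0 1.2 1.4 1.7 1.9 -3.0
289.5 270 1.1 1.3 1.6 1.8 -2.9 -2.9 -2.9 -2.9 -3.0 -2.8 -2.6 -2.3
```

View pics/w0.png

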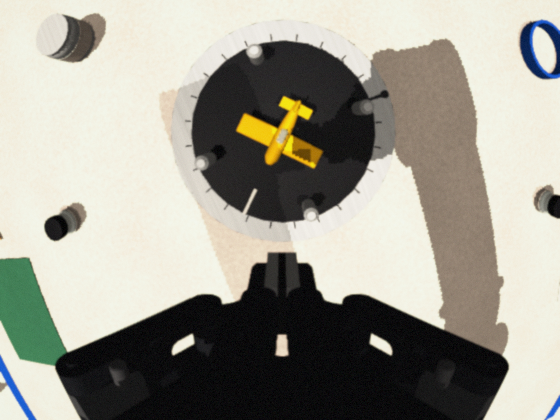

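The wrist view shows the turntable at (283,132), index line (250,202), the long line with its dot (385,94), posts at (255,52), (366,107), (311,214) and (203,161). I'll measure precisely from this view.

```bash
cat >> h.py <<'E'
def measure(name,guess,mask_hub=True):
    f,pos,q=look(name);g=cv2.cvtColor(f["color"],cv2.COLOR_RGB2GRAY)
    hub=np.array(guess,float)
    if mask_hub:   # disc edge: strongest dark->light step along rays, on the disc top plane
        for _ in range(2):
            P=cv2.GaussianBlur(wpolar(f,pos,q,hub,.034),(5,5),0)
            e=np.argmax(np.diff(P[:,84:108],axis=1),1)+84.5;st=np.diff(P[:,84:108],axis=1).max(1)
            a=np.radians(np.arange(0,360,.25));k=st>8
            pts=np.c_[hub[0]+e*np.cos(a)/1000,hub[1]+e*np.sin(a)/1000][k]
            c=circle(pts);hub=c[:2]
        print("hub",c,k.sum())
    P=wpolar(f,pos,q,hub,.034);T=wpolar(f,pos,q,hub,.024)
    def peak(b,mid=None):
        i=b.argmax();w=np.arange(i-14,i+15);v=b[w%1440];v=np.clip(v-v.max()*.4,0,None);return (w*v).sum()/v.sum()/4%360,b.max()
    bi=P[:,70:93].mean(1);bi=bi-np.median(bi);bi=bi.copy()
    # the line is light over its whole length: use the minimum over radius
    bi=P[:,72:92].min(1)-np.median(P[:,72:92])
    t=T[:,107:114];bt=cv2.blur(t.min(1).reshape(-1,1),(1,1)).ravel()
    loc=np.array([np.median(np.roll(t,-i,0)[-32:33].mean(1)) if False else 0 for i in range(1)])
    tm=t.mean(1);bg=np.minimum(np.roll(tm,24),np.roll(tm,-24));bt=bg-t.max(1)
    ri,rt=peak(bi),peak(bt)
    print("index",ri,"target",rt,"to go ccw",(rt[0]-ri[0])%360);return hub,ri[0],rt[0],P,T
E
python3 - <<'E'
from h import *
hub,i,t,P,T=measure("w1",(.583,.0385))
cv2.imwrite("pics/pol.png",np.vstack([cv2.resize(P.T,(720,260)),cv2.resize(T.T,(720,260))]))
E
```

```text
hub [0.58272566 0.0373626  0.09367579] 1418
index (np.float64(153.9536040882195), np.float64(171.0)) target (np.float64(292.0191340184114), np.float64(89.42857142857143)) to go ccw 138.06552993019193[ WARN:0@1.332] global loadsave.cpp:1063 imwrite_ Unsupported depth image for selected encoder is fallbacked to CV_8U.
```

View pics/pol.png

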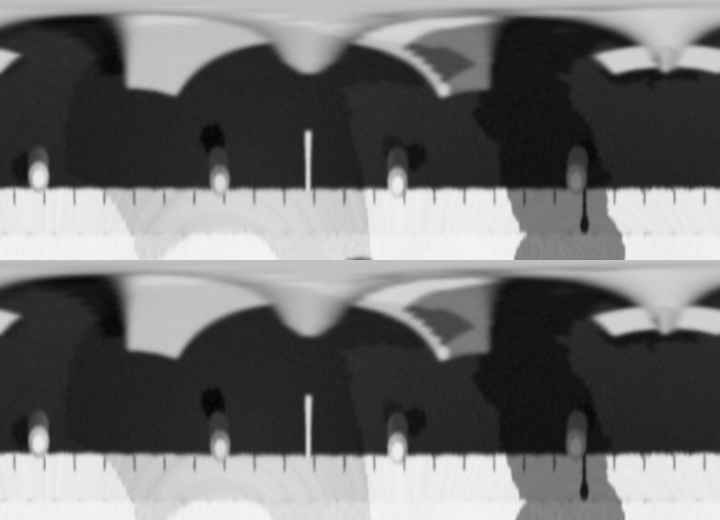

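```bash
cat >> h.py <<'E'
HUB=np.array([.5827,.0374]);Z=.048
def pose(phi,off,z=Z):
    b=np.radians(phi);e=np.array([np.cos(b),np.sin(b)]);t=np.array([-e[1],e[0]])
    return [*(HUB+.08*e-off*t),z],down(b)
def line(phi,off,z=Z,v=.05):
    p,q=pose(phi,off,z);return env.servo_line(p,q,speed=v)
E
python3 - <<'E'
from h import *
p0=154+225-360
env.goto(*pose(p0,.04,.15));line(p0,.04,Z,.1)
print(env.current_time_s(),env.current_wrist_force())
line(p0,.0215,Z,.03);print("contact",env.current_wrist_force())
for k,phi in enumerate(np.linspace(p0,p0+130,14)[1:]):
    line(phi,.0215);print(round(phi),np.round(env.current_wrist_force(),1),round(env.current_time_s(),1))
line(phi,.035);line(phi,.035,.15,.12)
p,q=pose(phi,.035,.22)
try: env.goto([*(HUB-.06*np.array([np.cos(np.radians(phi)),np.sin(np.radians(phi))])),.22],q)
except env.PlanningError: print("fallback");env.goto([*(HUB-[.06,0]),.22],down(0))
measure("w2",HUB);print(env.current_time_s())
E
```

```text
5.7333 [ 0.37996781 -0.33991926 -1.03678947]
contact [-0.10387927  0.46349882  0.36579848]
29 [0.9 0.1 0.3] 6.9
39 [0.7 0.7 0.3] 7.4
49 [-0.2 -0.  -0. ] 7.8
59 [-0.2 -0.7 -0.2] 8.3
69 [-0.   0.8  0.2] 8.7
79 [ 0.1  0.4 -0.2] 9.2
89 [-0.7 -0.5 -0.2] 9.6
99 [ 0.6 -0.  -0.6] 10.0
109 [-0.4 -0.5 -0.7] 10.5
119 [-0.5  0.3 -0.8] 10.9
129 [-0.4  0.1 -0.3] 11.4
139 [ 0.1  0.2 -0.7] 11.8
149 [-0.8  0.6 -0. ] 12.2
hub [0.58254842 0.03721083 0.09365385] 1434
index (np.float64(283.5884652393553), np.float64(167.0)) target (np.float64(292.0915231340763), np.float64(156.42857142857142)) to go ccw 8.503057894720996
14.3917
```

View pics/w2.png

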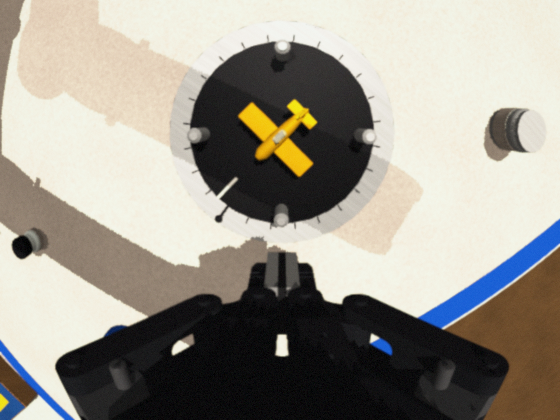

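The index line (236,180) is 8.5° short of the long line (222,210), with nothing disturbed. I'll push the rest slowly.

```bash
cat >> h.py <<'E'
def view(phi,name):
    b=np.radians(phi)
    env.goto([*(HUB-.06*np.array([np.cos(b),np.sin(b)])),.22],down(b));return measure(name,HUB)
E
python3 - <<'E'
from h import *
a=149
env.goto(*pose(a,.036,.15));line(a,.036,Z,.1);line(a,.0225,Z,.03)
for phi in (153,157.6): line(phi,.0215,Z,.02)
env.sleep(.3);print(env.current_wrist_force())
line(phi,.035);line(phi,.035,.15,.12)
view(phi,"w3");print(env.current_time_s())
E
```

```text
[0.0242454  0.82598111 0.48158405]
hub [0.5826435  0.03724433 0.09367813] 1432
index (np.float64(292.0401297814208), np.float64(199.0)) target (np.float64(292.12359587683363), np.float64(154.42857142857142)) to go ccw 0.08346609541285943
20.2667
```

View pics/w3.png

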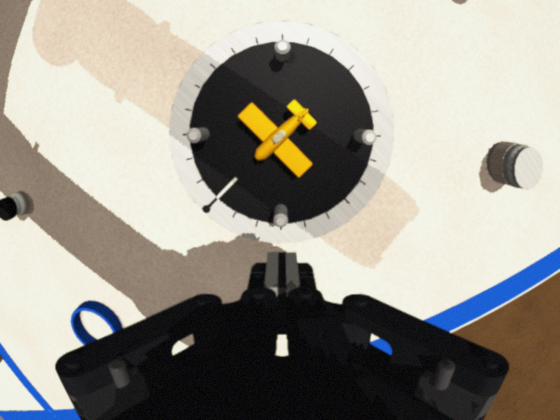

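The index line (226,188) now runs straight into the dotted line (212,202), and the hand is clear above.

```bash
python3 -c "
from cell import env
print(env.close_job())"
```

```text
the job is handed in; nothing more can be done
None
```

The turntable is at rest with its index line about 0.1° from the long line, as measured by the wrist camera; the hand is clear, the plane and loose items were left alone, and the job was handed in at about 20 s.

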